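# Walk a heavy tube block round and seat it on the locating fence

## Task

The heavy aluminium tube block must be squared up to the steel fence for the pipetting station. With fingertip pushes only (slide it on the worktop, never lift or tip it), walk it round (pushing at alternate corners turns it best) until a long side is square to the fence while there is still a gap of at least 20 mm; then push it in until that long side lies flush against the fence over its whole length. Do not let it touch the fence while it is still askew, and leave the timer, vial and tip box where they stand.

Things in the scene. Friction and masses are not known exactly. Their poses are not given: they have to be found in the camera images.
- tube_block: Aluminium block, about 1 kg, 105 mm (its x) by 160 mm (its y), 45 mm high, 4 by 6 dark wells on top; slides under a push of 5 to 15 N; pushed near one end of a long side it turns about a point some 45 mm from its centre towards the other end. Origin at the centre of its underside, y along its length, z up. The long sides (x = +-52.5 mm) are alike; either may go to the fence.
- fence: Straight steel angle bar fixed to the worktop beyond the block. 300 mm long (its y), upright leg 30 mm high facing the robot, screwed foot reaching 40 mm behind. Origin at the middle of the foot of the front face, which is the plane x = 0; x points away from the robot, y along the bar, z up. With the block seated its centre is at x = -52.5 mm.
- timer: Bystander: laboratory timer with a keypad, standing, 65 by 64 mm, 71 mm high, beyond one end of the fence; origin at the centre of its underside.
- vial: Bystander: small dropper vial, 18 mm in diameter, 48 mm high, beyond the other end of the fence; origin at the centre of its underside.
- tip_box: Bystander: closed pipette tip box, 81 by 120 mm, 48 mm high, to the right of the block; origin at the centre of its underside. (Also fixed: a low red tray, 34 mm high, between robot and block; nothing of it lies beyond x = 0.43 m.)

How it is judged:
By the outcome, as a careful person would: the job done as asked, in the order asked, and still so for the second after the job is handed in, with the robot touching nothing.
It also fails if it takes over 61 s, if anything falls off the work surface, if the arm or the gripper's body presses on something with over 40 N, if the wrist force passes 120 N, or if a joint passes its speed limit or range.

## Robot

A 6-joint arm with a two-finger parallel gripper is mounted at the origin on the work surface; the furniture and walls round the work are solid. World frame = base frame: x ahead of the robot, y to its left, z up, the work surface at z = 0. Lengths are in m, angles in degrees, forces in N, time in s.
With the tool pointing down it reaches from about 0.375 to 0.9 m from the base axis. Payload 3.1 kg.
Tool frame: the origin (TCP) lies on the centre line of the jaws, within the pads' length; the fingertips stand finger_overhang ahead of it and the grasp point (between the pads) lies 5 mm behind it (finger_overhang is the distance from the TCP to the fingertips, in m); z points along the fingers, y is the line along which they close (so a half turn about z gives the same grasp; the last joint's range is limited). The gripper opens to 87 mm and grips with 3 to 60 N. Pads are 19 mm wide; open, the fingers measure 117 mm over their backs; the gripper's body (75 mm by 190 mm) begins 51 mm behind the grasp point.
Start: joints at [-76.06, 30.224, 82.088, -0, 67.689, -10.227], TCP at [0.256, -0.57, 0.237] pointing down, gripper open.
Joint ranges: [-176.69, 176.69], [-43.24, 126.21], [12.49, 139.97], [-82, 262], [0, 151.66], [-163.58, 163.58]. Speed limits (degrees/s): [159.86, 159.86, 180, 180, 180, 180].

## Interface

Orientations are given as a 3x3 rotation matrix whose columns are the frame's x, y, z axes.
In Python, from rig import read_state, capture, calibration, hand_in, finger_overhang gives the robot as it stands.
- The arm moves only by the tool send_rows, never from a script. Its argument "plan" is a list of rows, each a list of 5 numbers: the closure in counts, from 0 (fully open) to 255 (shut), then the shift along the tool's x, y, z in m, then the turn about the tool's z in rad. A call has 1 to 20 rows; each row shifts and turns the commanded pose from where the row before left it, along the tool's axes as they then stand; what a row does not reach is not made up. A row lasts 1/12 s, in which the tool goes at most 41.7 mm and 7.16 degrees, less where a joint would pass 70% of its speed; a pose out of reach is approached as far as the arm can. A call is refused whole if a number of a shift passes 0.0417 or a number of a turn 0.125, either way. A call with a gripper value outside its range is refused whole. The fingers move at their own pace and stop on an object; the grip force is fixed at half the most. Time passes only in rows, so rows that do not move let the fingers close. It gives the time, the measured TCP pose, the force, the opening and the grip force at its end, in the units of the state.
- read_state(): the state, without advancing time (a new reading comes with each control period).
- capture(name): name is "scene" or "top" or "wrist"; returns (picture, depth): 400x640x3 uint8, blue, green, red; 400x640 float32, m along the optical axis (not along the pixel's ray), 0 where there is no reading.
- calibration(name): a dict with "fx", "fy", "cx", "cy" (pixels), "xyz" and "rotation" of the camera in the world. Camera axes: x right, y down, z forward; pixel columns grow to the right and rows downward; lengths in m; the calibration is good to about 2 mm. The wrist camera is an equidistant fisheye: a pixel r from the principal point sees the ray r / f radians off the axis. A picture is of the moment at which its call begins: read the wrist's pose just before it. calibration takes no time and is no camera call; for the wrist camera it gives the pose at the moment of the call.
- hand_in(): hands the job in; it is judged then, once.
The state is a dict: "time_s": time; "joint_positions": joint angles; "qvel": joint speeds; "tau": joint torques, N m; "position": TCP position; "tcp_rot": TCP orientation; "force": force on the tool from outside, world axes, zero at the start; "moment": the same for the moment, N m; "opening": opening from 0.0 (shut) to 1.0 (fully open); "grasp_force": force on a finger pad.
Only numpy, scipy, OpenCV 4.12 (cv2) and the standard library are available. Lean on these libraries where they do the work, as an engineer would, in place of code of your own. Each camera call takes 0.05 s, during which the arm holds its last target. There are 200 camera calls.

## Working session

There is one attempt and no reset: what is moved stays moved. The work goes in short steps, Python scripts to look and compute and a tool call to move; the robot and the scene stay as the last step left them, time stands still between calls to the robot, and variables do not carry over. Pictures are saved under pics/ and viewed, at most 10 in all, crops included, and the job is handed in when it is done.

Besides the shell and the picture viewer there is one more tool, called after ">>>" as name(argument=value, ...) on one line, values as JSON. send_rows: Moves the arm, as the interface text tells. Its arguments: {"type":"object","properties":{"plan":{"type":"array","items":{"type":"array","items":{"type":"number"}}}},"required":["plan"]}

```bash
ls; mkdir -p pics; python3 - <<'E'
from rig import *
import cv2,numpy as np
s=read_state(); print(s, finger_overhang if not callable(finger_overhang) else finger_overhang())
for n in("scene","top"):
    p,d=capture(n); cv2.imwrite(f"pics/{n}0.png",p); np.save(f"{n}_d.npy",d)
    print(n,calibration(n))
E
```

```text
pics
{'time_s': 0.0, 'joint_positions': array([-7.60605286e+01,  3.02784375e+01,  8.21553790e+01, -1.96700736e-03,
        6.76883834e+01, -1.02290418e+01]), 'qvel': array([ 0.04597917,  0.02692887, -0.06123528,  0.06269237, -0.04736069,
       -0.03559449]), 'tau': array([-9.10155177e-05, -4.40048718e+01, -1.76594317e+01,  6.32740441e-02,
        5.81350189e-02, -1.59562037e-04]), 'position': array([ 0.25572034, -0.56953382,  0.23558285]), 'tcp_rot': array([[ 9.12339996e-01,  4.09433066e-01, -5.44607325e-04],
       [ 4.09433281e-01, -9.12337731e-01,  2.06233008e-03],
       [ 3.47520316e-04, -2.10452658e-03, -9.99997725e-01]]), 'force': array([ 0.353691  , -0.68092036,  0.22694315]), 'moment': array([0.00823348, 0.00754862, 0.00805366]), 'grasp_force': 0.0, 'opening': 1.0001521556973194} 0.014
scene {'fx': 501.99082750684755, 'fy': 501.99082750684755, 'cx': 322.33420861304, 'cy': 201.36719452424086, 'xyz': array([-0.27558122,  0.60929111,  0.94091831]), 'rotation': array([[-0.58775121, -0.52782613,  0.61314606],
       [-0.80884223,  0.3665303 , -0.45981495],
       [ 0.01796574, -0.76619522, -0.64235669]])}
top {'fx': 446.5278204323371, 'fy': 446.5278204323371, 'cx': 318.26650309797435, 'cy': 206.27310417682034, 'xyz': array([ 0.41401388, -0.05747436,  1.19959794]), 'rotation': array([[-2.78830075e-02, -9.86924409e-01,  1.58753739e-01],
       [-9.99601537e-01,  2.82269170e-02, -8.85887537e-05],
       [-4.39369819e-03, -1.58692951e-01, -9.87318207e-01]])}
```

View pics/top0.png

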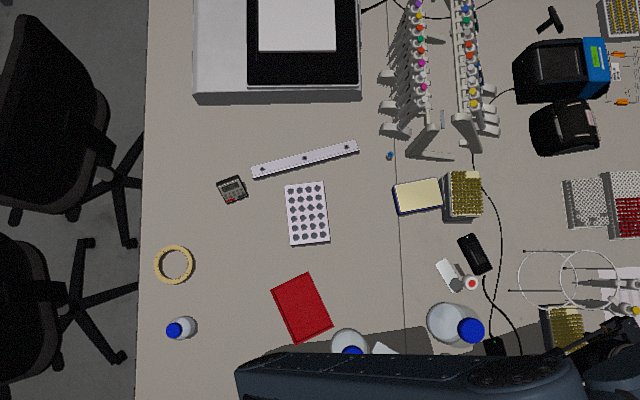

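View pics/scene0.png

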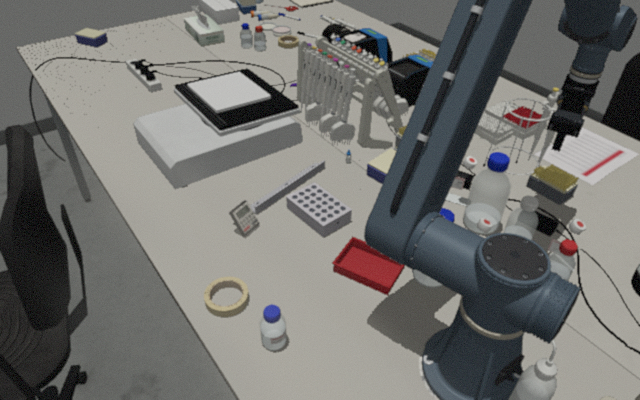

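The top view shows the block at about px (307,213), nearly perpendicular to the fence, which runs from (252,172) to (358,147). The timer is at (232,189), the vial at (390,155), the tip box at (417,196) and the red tray at (301,308). The block has to turn about 80° clockwise as seen from above.

```bash
cat > h.py <<'E'
from rig import *
import cv2,numpy as np
def cloud(n="top"):
    p,d=capture(n); c=calibration(n)
    v,u=np.mgrid[0:400,0:640]
    P=np.stack([(u-c['cx'])/c['fx']*d,(v-c['cy'])/c['fy']*d,d],-1)@c['rotation'].T+c['xyz']
    P[d==0]=np.nan
    return p,P
def rayz(uv,z,n="top"):
    c=calibration(n); uv=np.asarray(uv,float)
    r=np.c_[(uv[:,0]-c['cx'])/c['fx'],(uv[:,1]-c['cy'])/c['fy'],np.ones(len(uv))]@c['rotation'].T
    return c['xyz']+r*((z-c['xyz'][2])/r[:,2])[:,None]
def rect(mask,z,n="top"):
    """biggest contour -> metric minAreaRect on plane z: centre, size, angle of long side"""
    cs,_=cv2.findContours(mask.astype(np.uint8),cv2.RETR_EXTERNAL,cv2.CHAIN_APPROX_NONE)
    k=max(cs,key=cv2.contourArea)[:,0]
    w=rayz(k,z,n)[:,:2].astype(np.float32)
    b=cv2.boxPoints(cv2.minAreaRect(w)); e=[b[1]-b[0],b[2]-b[1]]; e=max(e,key=np.linalg.norm)
    return b,np.degrees(np.arctan2(e[1],e[0]))%180
E
python3 - <<'E'
from h import *
p,P=cloud()
Z=P[...,2]
for n,(u,v) in dict(block=(297,228),bt=(308,190),fence=(290,163),table=(270,215),timer=(232,189),vial=(390,155),box=(417,196),tray=(300,308)).items():
    print(n,P[v,u].round(3),p[v,u],np.nanstd(Z[v-2:v+3,u-2:u+3]).round(4))
h=((Z>0.012)*255).astype(np.uint8)
k,l,st,ce=cv2.connectedComponentsWithStats(h)
for i in range(1,k):
    if st[i,4]>15 and 120<ce[i][1]<350 and 140<ce[i][0]<480:
        m=l==i; b,a=rect(m,np.nanmedian(Z[m])); print(st[i],np.nanmedian(Z[m]).round(3),b.round(3).tolist(),a.round(1))
crop=np.hstack([cv2.resize(p[130:260,210:450],None,fx=3,fy=3,interpolation=cv2.INTER_CUBIC)])
cv2.imwrite("pics/crop.png",crop)
E
```

```text
block [ 0.544 -0.001  0.048] [98 89 90] 0.002
bt [ 0.644 -0.032  0.045] [85 75 76] 0.0021
fence [0.728 0.017 0.01 ] [177 168 174] 0.0027
table [ 0.587  0.074 -0.002] [134 139 145] 0.0026
timer [0.651 0.167 0.053] [67 69 73] 0.0052
vial [ 0.734 -0.253  0.04 ] [117  66   0] 0.0072
box [ 0.619 -0.317  0.048] [137 173 183] 0.0022
tray [ 0.338 -0.002  0.005] [ 26  25 138] 0.0023
[252 148 108  32 417] 0.029 [[0.6790000200271606, 0.11599999666213989], [0.7490000128746033, -0.17499999701976776], [0.7599999904632568, -0.1720000058412552], [0.6899999976158142, 0.11900000274181366]] 103.6
[386 152   8   8  42] 0.034 [[0.722000002861023, -0.25099998712539673], [0.7369999885559082, -0.2669999897480011], [0.7480000257492065, -0.25600001215934753], [0.7329999804496765, -0.2409999966621399]] 133.6
[ 392  171   92   51 3369] 0.055 [[0.5490000247955322, -0.48399999737739563], [0.6809999942779541, -0.4860000014305115], [0.6840000152587891, -0.25200000405311584], [0.5519999861717224, -0.25]] 89.1
[216 175  32  29 579] 0.052 [[0.6060000061988831, 0.1850000023841858], [0.6320000290870667, 0.125], [0.69499
[... 835 characters left out ...]
893005, -0.375], [0.41600000858306885, -0.3529999852180481]] 50.1
[270 271  65  76 570] 0.035 [[0.24699999392032623, 0.010999999940395355], [0.2919999957084656, -0.09000000357627869], [0.4339999854564667, -0.027000000700354576], [0.3889999985694885, 0.07500000298023224]] 24.0
[ 426  302   59   47 2076] 0.164 [[0.23899999260902405, -0.41200000047683716], [0.3330000042915344, -0.43299999833106995], [0.3619999885559082, -0.30300000309944153], [0.26899999380111694, -0.28200000524520874]] 77.2
[166 316  30  25 553] 0.077 [[0.2639999985694885, 0.3089999854564667], [0.2939999997615814, 0.24400000274181366], [0.34299999475479126, 0.26600000262260437], [0.31299999356269836, 0.3319999873638153]] 114.7
```

View pics/crop.png

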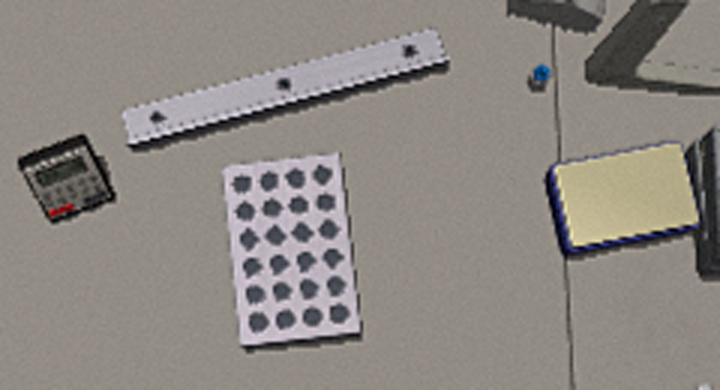

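The close crop confirms it: block long axis at about 5° world, fence line at about 103.5°. I'll work in fence axes, with the tool's x along the fence normal. First I turn the tool, then refine the fence line with a sub-pixel edge fit.

>>> send_rows(plan=[[255, 0, 0, 0, 0.0925], [255, 0, 0, 0, 0.0925], [255, 0, 0, 0, 0]])

```text
time_s: 0.4
position: [0.2558, -0.57, 0.2361]
tcp_rot: [[0.972, 0.233, -0.0], [0.233, -0.972, 0.001], [0.0, -0.001, -1.0]]
force: [-0.3, -1.1, 0.1]
opening: 0.852
grasp_force: 0.0
```

```bash
python3 - <<'E'
from h import *
p,P=cloud()
g=cv2.GaussianBlur(cv2.cvtColor(p,cv2.COLOR_BGR2GRAY),(0,0),0.8).astype(float)
pts=[]
for u in range(257,355):
    r0=178-(u-252)*25.5/106   # rough front edge row
    r=np.arange(int(r0)-7,int(r0)+8); dg=g[r+1,u]-g[r-1,u]
    i=np.argmin(dg)
    if 0<i<14:
        y0,y1,y2=dg[i-1:i+2]; pts.append((u,r[i]+.5*(y0-y2)/(y0-2*y1+y2)))
w=rayz(pts,0.030)[:,:2].astype(np.float32)
for _ in range(4):
    vx,vy,x0,y0=cv2.fitLine(w,cv2.DIST_HUBER,0,.01,.01).ravel(); n=np.array([-vy,vx]); n*=np.sign(n[0])
    e=(w-[x0,y0])@n; w=w[abs(e)<max(.0025,2*e.std())]
print(len(w),e.std(),"n angle",np.degrees(np.arctan2(n[1],n[0])),"pt",x0,y0)
b,a=rect(cv2.inRange(P[...,2],0.012,.04)*0+((P[...,2]>.012)&(np.mgrid[0:400,0:640][0]<183)&(np.mgrid[0:400,0:640][0]>145)&(abs(np.mgrid[0:400,0:640][1]-305)<60)),.03)
print(b,a)
s=read_state(); print(s['position'],s['tcp_rot'][:,0])
E
```

```text
98 0.00026640607 n angle 13.583802 pt 0.71908635 -0.026616288
[[ 0.6791002   0.11612099]
 [ 0.7483718  -0.17479323]
 [ 0.7599972  -0.17202502]
 [ 0.6907256   0.1188892 ]] 103.39367
[ 0.25583721 -0.56995633  0.23618426] [9.71651987e-01 2.36415770e-01 2.07823753e-06]
```

>>> send_rows(plan=[[255, 0.0271, -0.0283, 0, 0], [255, 0.0271, -0.0283, 0, 0], [255, 0.0271, -0.0283, 0, 0], [255, 0.0271, -0.0283, 0, 0], [255, 0.0271, -0.0283, 0, 0], [255, 0.0271, -0.0283, 0, 0], [255, 0.0271, -0.0283, 0, 0], [255, 0.0271, -0.0283, 0, 0], [255, 0.0271, -0.0283, 0, 0], [255, 0.0271, -0.0283, 0, 0], [255, 0.0271, -0.0283, 0, 0], [255, 0.0271, -0.0283, 0, 0], [255, 0.0271, -0.0283, 0, 0], [255, 0.0271, -0.0283, 0, 0], [255, 0.0271, -0.0283, 0, 0], [255, 0.0271, -0.0283, 0, 0], [255, 0.0271, -0.0283, 0, 0], [255, 0.0271, -0.0283, 0, 0], [255, 0.0271, -0.0283, 0, 0], [255, 0, 0, 0, 0]])

```text
time_s: 2.12
position: [0.6333, 0.0796, 0.2365]
tcp_rot: [[0.97, 0.243, 0.004], [0.243, -0.97, 0.003], [0.005, -0.002, -1.0]]
force: [0.6, -0.0, -0.0]
opening: 0.008
grasp_force: 0.0
```

```bash
cat >> h.py <<'E'
O=np.array([.7193,-.028]); t=np.radians(13.58)
A=np.array([[np.cos(t),np.sin(t)],[np.sin(t),-np.cos(t)]])   # world->(a,b)
def F(p): return (np.asarray(p)[...,:2]-O)@A.T
def tcp():
    s=read_state(); R=s['tcp_rot']
    print("t",round(s['time_s'],2),"tcp F",F(s['position']).round(4),"z",s['position'][2].round(4),"yaw-fence",(np.degrees(np.arctan2(R[1,0],R[0,0]))-13.58).round(2),"f",s['force'].round(1),"open",round(float(s['opening']),2))
E
python3 - <<'E'
from h import *
tcp()
pt,_=capture("top"); ps,_=capture("scene"); pw,_=capture("wrist")
cv2.imwrite("pics/all1.png",np.vstack([np.hstack([cv2.resize(pt,(400,250)),cv2.resize(ps,(400,250))]),cv2.resize(pw,(800,350))[:, :]]))
E
```

```text
t 2.12 tcp F [-0.0583 -0.1248] z 0.2365 yaw-fence 0.46 f [ 0.6 -0.  -0. ] open 0.01
```

View pics/all1.png

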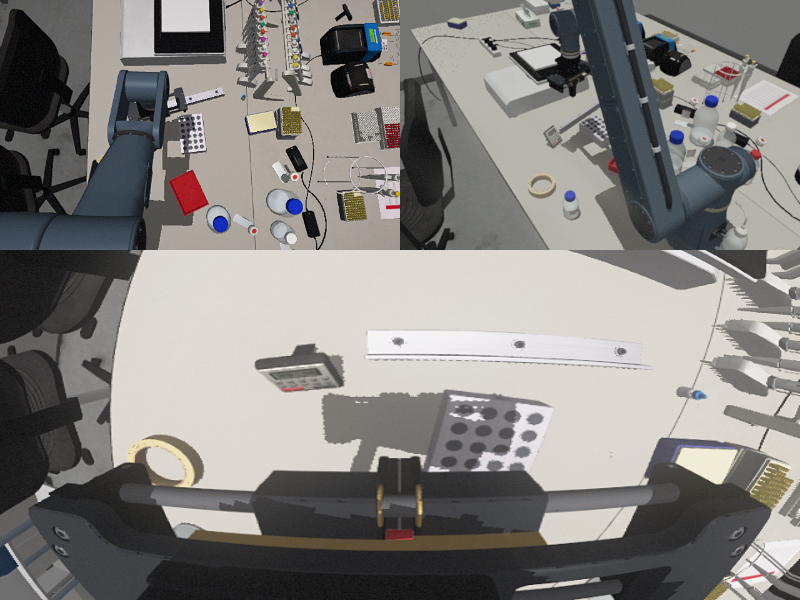

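The three-view picture shows the arm over the left of the block, clear of the timer. The top camera still sees the block at panel px (192,133). Now I go down and make the first push at the far left corner.

>>> send_rows(plan=[[255, -0.005, 0, 0.04, 0], [255, 0, 0, 0.041, 0], [255, 0, 0, 0.041, 0], [255, 0, 0, 0.041, 0], [255, 0, 0, 0.03, 0], [255, 0, 0, 0.013, 0], [255, 0, 0.012, 0, 0], [255, 0, 0.012, 0, 0], [255, 0, 0.01, 0, 0], [255, 0, 0.008, 0, 0], [255, 0, 0.008, 0, 0], [255, 0, 0.008, 0, 0], [255, 0, 0.008, 0, 0], [255, 0, 0.008, 0, 0], [255, 0, 0.006, 0, 0], [255, 0, 0, 0, 0]])

```text
time_s: 3.6
position: [0.6461, -0.0069, 0.0327]
tcp_rot: [[0.972, 0.233, 0.004], [0.233, -0.972, -0.0], [0.004, 0.001, -1.0]]
force: [1.3, 1.8, 2.0]
opening: 0.005
grasp_force: 1.5
```

```bash
cat >> h.py <<'E'
def block(n="top",name=None):
    p,P=cloud(n); f=F(P[...,:2]); Z=P[...,2]
    hsv=cv2.cvtColor(p,cv2.COLOR_BGR2HSV)
    m=(Z>.030)&(Z<.056)&(abs(f[...,1])<.19)&(f[...,0]<-.003)&(f[...,0]>-.3)&(hsv[...,1]<60)
    m=cv2.morphologyEx(m.astype(np.uint8),cv2.MORPH_OPEN,np.ones((2,2),np.uint8))
    k,l,st,ce=cv2.connectedComponentsWithStats(m); i=1+np.argmax(st[1:,4]); m=l==i
    b,_=rect(m,.045,n); g=F(b); e=max([g[1]-g[0],g[2]-g[1]],key=np.linalg.norm)
    print(n,"centre",g.mean(0).round(4),"size",np.linalg.norm(g[1]-g[0]).round(4),np.linalg.norm(g[2]-g[1]).round(4),"theta",(np.degrees(np.arctan2(e[1],e[0]))%180).round(1),"corners",g.round(3).tolist())
    if name: cv2.imwrite(name,p[130:260,210:450].repeat(3,0).repeat(3,1) if n=="top" else p)
E
python3 - <<'E'
from h import *
tcp(); block("top","pics/b1.png"); block("scene")
E
```

```text
t 3.6 tcp F [-0.0662 -0.0377] z 0.0327 yaw-fence -0.08 f [1.3 1.8 2. ] open 0.01
top centre [-0.1518  0.0091] size 0.1605 0.0806 theta 30.9 corners [[-0.241, 0.002], [-0.104, 0.085], [-0.062, 0.016], [-0.2, -0.067]]
scene centre [-0.1296 -0.0532] size 0.1716 0.0354 theta 38.0 corners [[-0.208, -0.092], [-0.073, 0.014], [-0.051, -0.014], [-0.186, -0.12]]
```

View pics/b1.png

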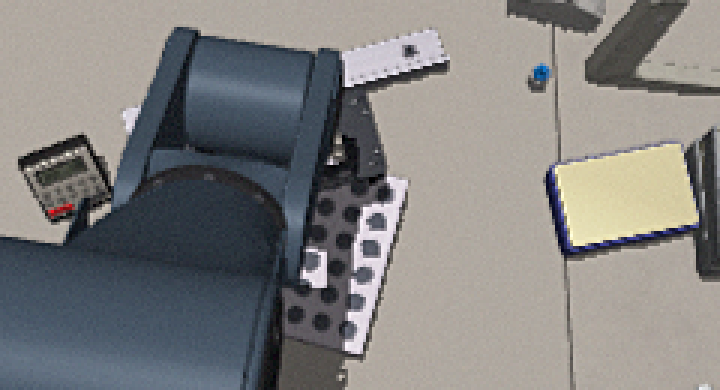

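The first push gave θ≈31° (target 90°). In the picture the block's right and near edges show past the wrist, and the gap to the fence is clear. The next push goes at the near right corner, towards the left.

>>> send_rows(plan=[[255, 0, -0.01, -0.01, 0], [255, 0, 0, -0.04, 0], [255, 0, 0, -0.04, 0], [255, -0.0338, 0.0226, 0, 0], [255, -0.0338, 0.0226, 0, 0], [255, -0.0338, 0.0226, 0, 0], [255, -0.0338, 0.0226, 0, 0], [255, -0.0338, 0.0226, 0, 0], [255, 0, 0, 0.035, 0], [255, 0, 0, 0.035, 0], [255, 0, 0, 0.022, 0]])

```text
time_s: 4.62
position: [0.5022, -0.1457, 0.0276]
tcp_rot: [[0.972, 0.234, -0.002], [0.234, -0.972, 0.0], [-0.002, -0.001, -1.0]]
force: [-0.4, -0.2, -0.1]
opening: 0.005
grasp_force: 0.0
```

```bash
python3 - <<'E'
from h import *
tcp(); block("top"); block("scene")
E
```

```text
t 4.62 tcp F [-0.2386  0.0634] z 0.0276 yaw-fence -0.07 f [-0.4 -0.2 -0.1] open 0.0
top centre [-0.1234  0.012 ] size 0.1087 0.1047 theta 30.8 corners [[-0.197, 0.029], [-0.104, 0.085], [-0.05, -0.005], [-0.143, -0.061]]
scene centre [-0.1513 -0.017 ] size 0.1713 0.1086 theta 31.3 corners [[-0.253, -0.015], [-0.106, 0.074], [-0.05, -0.019], [-0.196, -0.108]]
```

>>> send_rows(plan=[[255, 0.001, -0.012, 0, 0], [255, 0.001, -0.012, 0, 0], [255, 0.001, -0.01, 0, 0], [255, 0.001, -0.008, 0, 0], [255, 0.001, -0.008, 0, 0], [255, 0.001, -0.008, 0, 0], [255, 0.0015, -0.008, 0, 0], [255, 0.002, -0.008, 0, 0], [255, 0.0025, -0.008, 0, 0], [255, 0.003, -0.008, 0, 0], [255, 0.003, -0.008, 0, 0], [255, 0.003, -0.006, 0, 0], [255, 0, 0, 0, 0]])

```text
time_s: 5.8
position: [0.5, -0.0384, 0.0294]
tcp_rot: [[0.972, 0.236, 0.0], [0.236, -0.972, -0.0], [0.0, 0.001, -1.0]]
force: [-1.6, -2.3, 1.6]
opening: 0.006
grasp_force: 1.2
```

```bash
python3 - <<'E'
from h import *
tcp(); block("top"); block("scene","pics/s2.png")
E
```

```text
t 5.8 tcp F [-0.2156 -0.0413] z 0.0294 yaw-fence 0.09 f [-1.6 -2.3  1.6] open 0.01
top centre [-0.1327 -0.0193] size 0.1583 0.1031 theta 59.5 corners [[-0.217, -0.061], [-0.137, 0.075], [-0.048, 0.023], [-0.128, -0.114]]
scene centre [-0.1168 -0.0497] size 0.1731 0.0599 theta 56.4 corners [[-0.19, -0.105], [-0.094, 0.039], [-0.044, 0.006], [-0.14, -0.138]]
```

θ is about 59.5° and the centre is at (-0.133,-0.019), with the gap still wide. I'll keep pushing the same end along its arc to about 78°, then square it with both open fingers.

>>> send_rows(plan=[[255, 0.005, -0.006, 0, 0], [255, 0.005, -0.006, 0, 0], [255, 0.006, -0.005, 0, 0], [255, 0.006, -0.005, 0, 0], [255, 0.006, -0.004, 0, 0], [255, 0.004, -0.003, 0, 0], [255, 0, 0, 0, 0], [255, -0.03, 0, 0, 0], [0, -0.02, 0, 0, 0], [0, 0, 0, 0, 0]])

```text
time_s: 6.73
position: [0.4701, -0.0145, 0.0282]
tcp_rot: [[0.972, 0.233, -0.008], [0.233, -0.972, 0.003], [-0.008, -0.004, -1.0]]
force: [-1.4, 0.2, -0.5]
opening: 0.086
grasp_force: 0.0
```

```bash
python3 - <<'E'
from h import *
tcp(); block("top","pics/b3.png"); block("scene")
E
```

```text
t 6.73 tcp F [-0.2391 -0.0717] z 0.0282 yaw-fence -0.09 f [-1.4  0.2 -0.5] open 0.09
top centre [-0.119  -0.0263] size 0.1594 0.1064 theta 79.5 corners [[-0.186, -0.095], [-0.157, 0.062], [-0.052, 0.042], [-0.081, -0.114]]
scene centre [-0.112  -0.0445] size 0.1704 0.0813 theta 80.1 corners [[-0.167, -0.121], [-0.137, 0.046], [-0.057, 0.033], [-0.087, -0.135]]
```

View pics/b3.png

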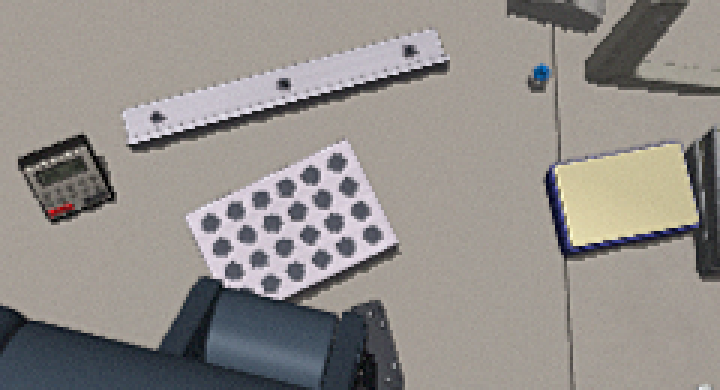

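The picture shows the block at crop px (292,220), now about 10° off square, with its far edge about 50 mm from the fence. I'll open the fingers and square it with a two-finger push.

>>> send_rows(plan=[[0, 0, 0.021, 0, 0], [0, 0, 0.021, 0, 0], [0, 0, 0, 0, 0], [0, 0, 0, 0, 0], [0, 0, 0, 0, 0], [0, 0, 0, 0, 0], [0, 0, 0, 0, 0], [0, 0, 0, 0, 0], [0, 0.01, 0, 0, 0], [0, 0.01, 0, 0, 0], [0, 0.01, 0, 0, 0], [0, 0.006, 0, 0, 0]])

```text
time_s: 7.83
position: [0.5233, -0.0477, 0.0288]
tcp_rot: [[0.972, 0.235, 0.003], [0.235, -0.972, -0.001], [0.003, 0.001, -1.0]]
force: [0.5, -1.1, 0.2]
opening: 0.984
grasp_force: 0.0
```

```bash
python3 - <<'E'
from h import *
tcp(); block("top")
E
```

```text
t 7.83 tcp F [-0.1951 -0.0269] z 0.0288 yaw-fence 0.03 f [ 0.5 -1.1  0.2] open 0.98
top centre [-0.114  -0.0272] size 0.1591 0.0959 theta 79.3 corners [[-0.176, -0.097], [-0.146, 0.06], [-0.052, 0.042], [-0.082, -0.114]]
```

>>> send_rows(plan=[[0, 0.005, 0, 0, 0], [0, 0.005, 0, 0, 0], [0, 0.005, 0, 0, 0], [0, 0.004, 0, 0, 0], [0, 0.004, 0, 0, 0], [0, 0.003, 0, 0, 0], [0, 0.002, 0, 0, 0], [0, 0, 0, 0, 0]])

```text
time_s: 8.55
position: [0.5408, -0.039, 0.0277]
tcp_rot: [[0.971, 0.237, -0.016], [0.237, -0.971, 0.004], [-0.014, -0.007, -1.0]]
force: [-8.3, 2.8, 4.4]
opening: 0.999
grasp_force: 4.0
```

```bash
cat >> h.py <<'E'
def edge(name=None):
    """sub-pixel far edge of block top (z .045) in F: slope angle vs fence line, and both gaps; same for fence"""
    p,P=cloud("top"); g=cv2.GaussianBlur(cv2.cvtColor(p,cv2.COLOR_BGR2GRAY),(0,0),0.8).astype(float)
    f=F(P[...,:2]); Z=P[...,2]; out=[]
    m=(Z>.030)&(Z<.056)&(abs(f[...,1])<.19)&(f[...,0]<-.003)&(f[...,0]>-.3)
    m=cv2.morphologyEx(m.astype(np.uint8),cv2.MORPH_OPEN,np.ones((3,3),np.uint8))
    l=cv2.connectedComponentsWithStats(m); m=l[1]==1+np.argmax(l[2][1:,4])
    us=np.where(m.any(0))[0]
    for u in us[4:-4]:
        r0=np.argmax(m[:,u]); r=np.arange(r0-3,r0+4); d=g[r+1,u]-g[r-1,u]; i=np.argmax(d)
        if 0<i<6: y0,y1,y2=d[i-1:i+2]; out.append((u,r[i]+.5*(y0-y2)/(y0-2*y1+y2)))
    w=F(rayz(out,.045)).astype(np.float32)
    for _ in range(4):
        k=np.polyfit(w[:,1],w[:,0],1); e=w[:,0]-np.polyval(k,w[:,1]); w=w[abs(e)<max(.0015,2*e.std())]
    c=w[:,1]; print("far edge n",len(w),"b",c.min().round(3),c.max().round(3),"askew deg",np.degrees(np.arctan(k[0])).round(2),"gap mm at ends",(-1e3*np.polyval(k,[c.min(),c.max()])).round(1),"sd mm",(1e3*e.std()).round(2))
    if name: cv2.imwrite(name,p[130:260,210:450].repeat(3,0).repeat(3,1))
E
python3 - <<'E'
from h import *
tcp(); block("top"); edge("pics/b4.png")
E
```

```text
t 8.55 tcp F [-0.1761 -0.0312] z 0.0277 yaw-fence 0.16 f [-8.3  2.8  4.4] open 1.0
top centre [-0.0682  0.0187] size 0.053 0.1042 theta 120.3 corners [[-0.117, 0.05], [-0.072, 0.077], [-0.019, -0.013], [-0.065, -0.04]]
far edge n 27 b -0.025 0.047 askew deg 5.44 gap mm at ends [55.1 48.2] sd mm 0.43
```

View pics/b4.png

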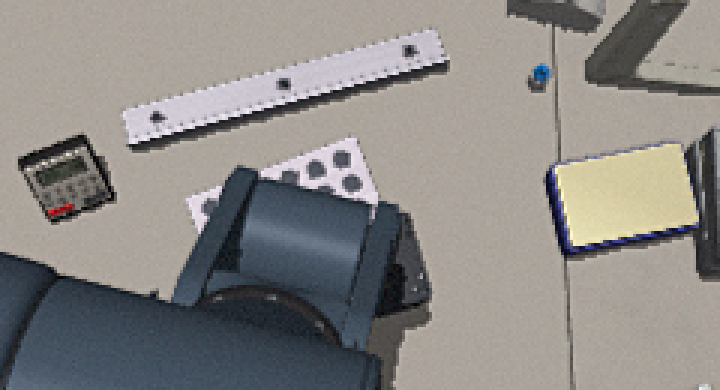

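The block is still 5.4° askew with a gap of about 50 mm. I'll continue the two-finger push until both fingers bear.

>>> send_rows(plan=[[0, 0.004, 0, 0, 0], [0, 0.004, 0, 0, 0], [0, 0.004, 0, 0, 0], [0, 0.003, 0, 0, 0], [0, 0.002, 0, 0, 0], [0, 0, 0, 0, 0]])

```text
time_s: 9.15
position: [0.5581, -0.0351, 0.0276]
tcp_rot: [[0.972, 0.236, -0.014], [0.236, -0.972, 0.004], [-0.013, -0.007, -1.0]]
force: [-9.0, 1.0, 3.7]
opening: 1.004
grasp_force: 3.7
```

```bash
python3 - <<'E'
from h import *
tcp(); edge()
E
```

```text
t 9.15 tcp F [-0.1583 -0.0309] z 0.0276 yaw-fence 0.07 f [-9.   1.   3.7] open 1.0
far edge n 25 b -0.011 0.055 askew deg 0.26 gap mm at ends [43.3 43. ] sd mm 0.41
```

>>> send_rows(plan=[[0, -0.03, 0, 0, 0], [0, -0.035, 0, 0, 0], [0, -0.02, 0, 0, 0], [0, 0, 0, 0, 0]])

```text
time_s: 9.53
position: [0.4757, -0.0563, 0.0282]
tcp_rot: [[0.972, 0.233, -0.009], [0.233, -0.973, 0.003], [-0.008, -0.005, -1.0]]
force: [-0.5, 0.1, -0.9]
opening: 1.002
grasp_force: 0.0
```

```bash
python3 - <<'E'
from h import *
tcp(); block(); edge("pics/b5.png"); edge()
E
```

```text
t 9.53 tcp F [-0.2434 -0.0297] z 0.0282 yaw-fence -0.12 f [-0.5  0.1 -0.9] open 1.0
top centre [-0.0996 -0.0194] size 0.1596 0.1071 theta 89.9 corners [[-0.153, -0.099], [-0.153, 0.061], [-0.046, 0.06], [-0.046, -0.099]]
far edge n 54 b -0.088 0.058 askew deg 0.1 gap mm at ends [43.1 42.9] sd mm 0.41
far edge n 54 b -0.088 0.058 askew deg 0.13 gap mm at ends [43.2 42.8] sd mm 0.4
```

View pics/b5.png

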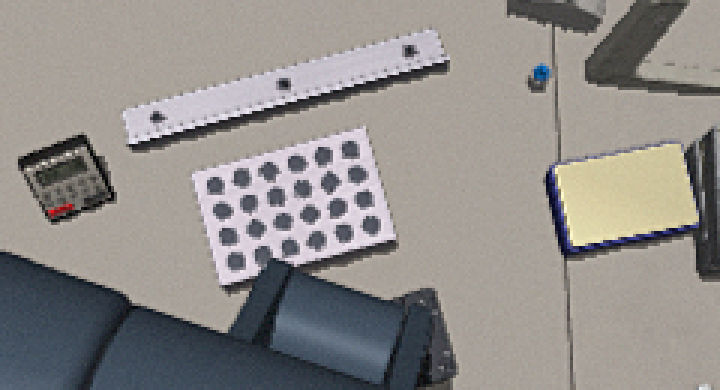

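The picture shows the block square: askew about 0.1° with a 43 mm gap. Now I centre the fingers on it and push in, checking before contact.

>>> send_rows(plan=[[0, 0.02, 0.0095, 0, 0], [0, 0.03, 0, 0, 0], [0, 0.02, 0, 0, 0], [0, 0.006, 0, 0, 0], [0, 0.005, 0, 0, 0], [0, 0.005, 0, 0, 0], [0, 0.005, 0, 0, 0], [0, 0.005, 0, 0, 0], [0, 0.005, 0, 0, 0], [0, 0.005, 0, 0, 0], [0, 0.003, 0, 0, 0], [0, 0, 0, 0, 0]])

```text
time_s: 10.68
position: [0.5835, -0.04, 0.0281]
tcp_rot: [[0.971, 0.237, -0.014], [0.237, -0.972, 0.002], [-0.013, -0.005, -1.0]]
force: [-10.1, -3.6, 8.1]
opening: 1.0
grasp_force: 5.4
```

```bash
python3 - <<'E'
from h import *
tcp(); edge()
E
```

```text
t 10.68 tcp F [-0.1348 -0.0203] z 0.0281 yaw-fence 0.11 f [-10.1  -3.6   8.1] open 1.0
far edge n 1 b 0.046 0.046 askew deg -9.13 gap mm at ends [14.8 14.8] sd mm 0.0h.py:48: RankWarning: Polyfit may be poorly conditioned
  k=np.polyfit(w[:,1],w[:,0],1); e=w[:,0]-np.polyval(k,w[:,1]); w=w[abs(e)<max(.0015,2*e.std())]
h.py:48: RankWarning: Polyfit may be poorly conditioned
  k=np.polyfit(w[:,1],w[:,0],1); e=w[:,0]-np.polyval(k,w[:,1]); w=w[abs(e)<max(.0015,2*e.std())]
h.py:48: RankWarning: Polyfit may be poorly conditioned
  k=np.polyfit(w[:,1],w[:,0],1); e=w[:,0]-np.polyval(k,w[:,1]); w=w[abs(e)<max(.0015,2*e.std())]
h.py:48: RankWarning: Polyfit may be poorly conditioned
  k=np.polyfit(w[:,1],w[:,0],1); e=w[:,0]-np.polyval(k,w[:,1]); w=w[abs(e)<max(.0015,2*e.std())]
```

>>> send_rows(plan=[[0, -0.03, 0, 0, 0], [0, -0.035, 0, 0, 0], [0, -0.035, 0, 0, 0], [0, 0, 0, 0, 0]])

```text
time_s: 11.07
position: [0.4832, -0.0625, 0.028]
tcp_rot: [[0.972, 0.233, -0.014], [0.233, -0.972, 0.005], [-0.012, -0.008, -1.0]]
force: [-0.6, 0.8, -0.2]
opening: 0.999
grasp_force: 0.0
```

```bash
python3 - <<'E'
from h import *
tcp(); edge(); edge(); block()
E
```

```text
t 11.07 tcp F [-0.2376 -0.0219] z 0.028 yaw-fence -0.08 f [-0.6  0.8 -0.2] open 1.0
far edge n 13 b -0.089 0.056 askew deg -15.6 gap mm at ends [ 2.5 42.9] sd mm 17.56
far edge n 10 b -0.089 0.056 askew deg -5.09 gap mm at ends [10.  22.9] sd mm 6.35
top centre [-0.0762 -0.0216] size 0.1595 0.1071 theta 89.9 corners [[-0.13, -0.101], [-0.13, 0.058], [-0.023, 0.058], [-0.023, -0.101]]
```

The block is still square (θ 89.9°) with about 20 mm to go. Final push now, slow at the end.

>>> send_rows(plan=[[0, 0.035, 0, 0, 0], [0, 0.035, 0, 0, 0], [0, 0.02, 0, 0, 0], [0, 0.006, 0, 0, 0], [0, 0.005, 0, 0, 0], [0, 0.005, 0, 0, 0], [0, 0.005, 0, 0, 0], [0, 0.004, 0, 0, 0], [0, 0.003, 0, 0, 0], [0, 0.002, 0, 0, 0], [0, 0, 0, 0, 0]])

```text
time_s: 12.13
position: [0.6017, -0.0361, 0.0282]
tcp_rot: [[0.971, 0.237, -0.017], [0.237, -0.971, 0.001], [-0.017, -0.005, -1.0]]
force: [-14.8, -5.5, 11.1]
opening: 0.997
grasp_force: 7.9
```

>>> send_rows(plan=[[0, 0.002, 0, 0, 0], [0, 0.002, 0, 0, 0], [0, 0, 0, 0, 0]])

```text
time_s: 12.38
position: [0.6016, -0.036, 0.0282]
tcp_rot: [[0.971, 0.237, -0.026], [0.237, -0.971, -0.0], [-0.025, -0.006, -1.0]]
force: [-22.1, -8.8, 17.6]
opening: 1.002
grasp_force: 11.8
```

Contact with the fence: force is rising and the TCP has stopped. I'll back off and check.

>>> send_rows(plan=[[0, 0.0015, 0, 0, 0], [0, 0, 0, 0, 0], [0, -0.01, 0, 0, 0], [0, -0.02, 0, 0, 0], [0, -0.035, 0, 0, 0], [0, -0.02, 0, -0.04, 0], [0, -0.01, -0.03, -0.04, 0], [0, 0, -0.04, -0.04, 0], [0, 0, -0.04, -0.04, 0], [0, 0, -0.04, 0, 0], [0, 0, -0.04, 0, 0], [0, 0, -0.04, 0, 0], [0, 0, 0, 0, 0]])

```text
time_s: 13.47
position: [0.4753, 0.1474, 0.1578]
tcp_rot: [[0.97, 0.241, -0.0], [0.241, -0.97, 0.003], [0.0, -0.003, -1.0]]
force: [-0.4, 0.1, -0.1]
opening: 0.997
grasp_force: 0.0
```

```bash
python3 - <<'E'
from h import *
tcp(); p,P=cloud()
g=cv2.GaussianBlur(cv2.cvtColor(p,cv2.COLOR_BGR2GRAY),(0,0),.8).astype(float)
c=calibration("top")
def proj(a,b,z):
    w=np.r_[O+A.T@[a,b],z]; q=c['rotation'].T@(w-c['xyz']); return q[:2]/q[2]*[c['fx'],c['fy']]+[c['cx'],c['cy']]
def fit(a,z,sgn,bs):   # sub-pixel edge along image rows near line a
    out=[]
    for b in bs:
        u,v=proj(a,b,z); u=int(round(u)); r=np.arange(int(v)-4,int(v)+6); d=sgn*(g[r+1,u]-g[r-1,u]); i=np.argmax(d)
        if 0<i<9: y0,y1,y2=d[i-1:i+2]; out.append((u,r[i]+.5*(y0-y2)/(y0-2*y1+y2)))
    w=F(rayz(out,z))
    for _ in range(4):
        k=np.polyfit(w[:,1],w[:,0],1); e=w[:,0]-np.polyval(k,w[:,1]); w=w[abs(e)<max(.001,2*e.std())]
    return len(w),"deg",np.degrees(np.arctan(k[0])).round(2),"a mm",(1e3*np.polyval(k,[-.1,.06])).round(1),"sd",(1e3*e.std()).round(2)
bs=np.linspace(-.095,.052,58)
print("near edge",fit(-.105,.045,-1,bs))
print("fence ends",fit(0,.03,-1,np.r_[np.linspace(-.145,-.105,18),np.linspace(.065,.145,32)]))
block()
cv2.imwrite("pics/b6.png",cv2.resize(p[130:260,210:450],None,fx=3,fy=3,interpolation=cv2.INTER_CUBIC))
E
```

```text
t 13.47 tcp F [-0.196  -0.2278] z 0.1578 yaw-fence 0.38 f [-0.4  0.1 -0.1] open 1.0
near edge (58, 'deg', np.float64(0.08), 'a mm', array([-104.6, -104.4]), 'sd', np.float64(0.17))
fence ends (50, 'deg', np.float64(0.02), 'a mm', array([0. , 0.1]), 'sd', np.float64(0.28))
top centre [-0.0587 -0.0236] size 0.1597 0.106 theta 89.8 corners [[-0.112, -0.103], [-0.112, 0.056], [-0.006, 0.056], [-0.006, -0.104]]
```

View pics/b6.png

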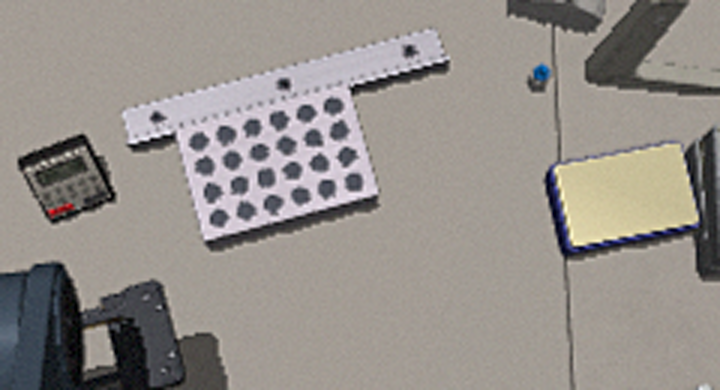

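The picture shows the block flush against the fence along its whole long side. Its near edge is at -104.5 mm and within about 0.1° of the fence line. The timer, vial and tip box stand where they were, and the arm is clear, so I'm handing in.

```bash
python3 -c "
from rig import *
print(hand_in())"
```

```text
the job is handed in; nothing more can be done
None
```

The block was turned square with about 43 mm of gap left, then pushed flush along its whole long side to the fence (within about 0.1° by the top camera); the timer, vial and tip box were not touched, and the job was handed in at about 13.5 s.

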